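Refill the tape stand and refit its painted top

TASK

Get the tape stand ready for the class: take the empty cardboard cores off its spindles and put them in the orange waste tray, and set every full roll of tape on a spindle of its own, down on the base. Then take the newly painted, dry top, lift it straight up off the two dowels of the painting board, keeping it level, turn it so that its four holes match the four pins of the stand and slide it fully down onto the shoulders. Leave everything else on the table where it is.

Things in the scene. Friction and masses are not known exactly. Their poses are not given: they have to be found in the camera images.
- stand: Tape-roll stand, fixed to the table: plywood base 170 x 170 mm, its top face 18 mm above the table, with four upright turquoise wooden spindles at x = +-44, y = +-44 mm in its frame. Each is topped by a shoulder and a steel pin (see spindle1). Origin on the table under the middle of the base, z up.
- stand_c (a point): Middle of the stand's base, on its top face (18 mm above the table); axes as the stand's.
- spindle1 (a point): Axis of spindle 1 of the stand, at the level of its flat shoulder. Spindle: 20 mm in diameter, rising 48 mm from the base's top face to the shoulder (66 mm above the table). On it stands a steel pin 10 mm in diameter and 21 mm tall, its last 6 mm tapered; pin tip 87 mm above the table.
- spindle2 (a point): Axis of spindle 2 of the stand, at the level of its flat shoulder. Spindle: 20 mm in diameter, rising 48 mm from the base's top face to the shoulder (66 mm above the table). On it stands a steel pin 10 mm in diameter and 21 mm tall, its last 6 mm tapered; pin tip 87 mm above the table.
- spindle3 (a point): Axis of spindle 3 of the stand, at the level of its flat shoulder. Spindle: 20 mm in diameter, rising 48 mm from the base's top face to the shoulder (66 mm above the table). On it stands a steel pin 10 mm in diameter and 21 mm tall, its last 6 mm tapered; pin tip 87 mm above the table.
- spindle4 (a point): Axis of spindle 4 of the stand, at the level of its flat shoulder. Spindle: 20 mm in diameter, rising 48 mm from the base's top face to the shoulder (66 mm above the table). On it stands a steel pin 10 mm in diameter and 21 mm tall, its last 6 mm tapered; pin tip 87 mm above the table.
- top_c (a point): The stand's loose top: a square plate 150 x 150 x 12 mm, green with painted flowers, 0.3 kg. Point: middle of the plate, half-way through its thickness; z up. Four through holes 13 mm in diameter at x = +-44, y = +-44 mm; quarter turns fit alike. Starts on the painting board, two opposite holes on its dowels. Seated on the stand's four shoulders, this point is 72 mm above the table.
- top_handle (a point): Middle of the wooden bar handle on the top, 34 mm above top_c, axes as top_c: bar along x, 70 mm long, 18 mm wide (y), 12 mm tall, on two feet 14 mm long and 16 mm wide at x = +-26 mm, 22 mm clear between bar and plate.
- board: Painting board, fixed to the table: plywood 140 x 140 x 12 mm with two upright dowels at (44, 44) and (-44, -44) mm in its frame. Each has a 22 mm wide collar up to 32 mm above the table, on which the top rests, and above that a close-fitting steel dowel 11.5 mm in diameter to 52 mm above the table. Origin on the table under its middle, z up.
- roll1_c (a point): Full roll of red tape: outer diameter 60 mm, 40 mm tall, bore 26 mm in diameter straight through, 90 g. Stands on end on the table at the start. This point is its centre, half-way up; its z axis is the axis of the bore. On the stand, its centre is 38 mm above the table. May be absent.
- roll2_c (a point): Full roll of blue tape: outer diameter 60 mm, 40 mm tall, bore 26 mm in diameter straight through, 90 g. Stands on end on the table at the start. This point is its centre, half-way up; its z axis is the axis of the bore. On the stand, its centre is 38 mm above the table. May be absent.
- roll3_c (a point): Full roll of yellow tape: outer diameter 60 mm, 40 mm tall, bore 26 mm in diameter straight through, 90 g. Stands on end on the table at the start. This point is its centre, half-way up; its z axis is the axis of the bore. On the stand, its centre is 38 mm above the table. May be absent.
- roll4_c (a point): Full roll of pink tape: outer diameter 60 mm, 40 mm tall, bore 26 mm in diameter straight through, 90 g. Stands on end on the table at the start. This point is its centre, half-way up; its z axis is the axis of the bore. On the stand, its centre is 38 mm above the table. May be absent.
- core1_c (a point): Empty brown cardboard core: tube of outer diameter 32 mm, bore 26 mm, 40 mm tall, 15 g; at the start it stands on the base of the stand, around one of the spindles, its centre 38 mm above the table. This point is its centre; z along the tube. May be absent.
- core2_c (a point): Empty brown cardboard core: tube of outer diameter 32 mm, bore 26 mm, 40 mm tall, 15 g; at the start it stands on the base of the stand, around one of the spindles, its centre 38 mm above the table. This point is its centre; z along the tube. May be absent.
- core3_c (a point): Empty brown cardboard core: tube of outer diameter 32 mm, bore 26 mm, 40 mm tall, 15 g; at the start it stands on the base of the stand, around one of the spindles, its centre 38 mm above the table. This point is its centre; z along the tube. May be absent.
- tray_in (a point): Middle of the inner floor (4 mm above the table) of the orange paper-waste tray, fixed: 130 (x) x 170 (y) mm outside, walls 4 mm thick, rim 50 mm above the table.
- glass: Bystander: drinking glass used for water, 68 mm wide, 85 mm tall. Origin under its middle.
- glue: Bystander: white glue bottle with a red cap, 46 mm wide, 95 mm tall. Origin under its middle.
- paint: Bystander: blue paint bottle, 48 mm wide, 100 mm tall. Origin under its middle.
- pot: Bystander: small red paint pot with a white lid, 42 mm wide, 45 mm tall. Origin under its middle.
- palette: Bystander: round white palette with dabs of paint, 100 mm wide, 7 mm thick. Origin under its middle.
- brush: Bystander: paint brush, 160 mm long, lying on the table; it lies along its x axis.
- mosaicjar: Bystander: big clear jar of mosaic chips, 120 mm wide, 94 mm tall. Origin under its middle.
Things that resemble listed ones, but are neither listed nor needed, are in the scene too. What is meant by the part that bears roll3_c is not turquoise, and is the smaller of those in its own colour.

How it is judged:
On the way, in this order (a step that is already met when the one before it is completed fails the run):
1. the empty cores are in the tray and every roll is on a spindle, down on the base (x of core1_c in the frame of tray_in between -0.061 and 0.061 m and y of core1_c in the frame of tray_in between -0.081 and 0.081 m and height (world z) of each of core1_c, core2_c, core3_c below 0.05 m and x of core2_c in the frame of tray_in between -0.061 and 0.061 m and y of core2_c in the frame of tray_in between -0.081 and 0.081 m and x of core3_c in the frame of tray_in between -0.061 and 0.061 m and y of core3_c in the frame of tray_in between -0.081 and 0.081 m and (horizontal distance between roll1_c and spindle1 below 0.008 m or horizontal distance between roll1_c and spindle2 below 0.008 m or horizontal distance between roll1_c and spindle3 below 0.008 m or horizontal distance between roll1_c and spindle4 below 0.008 m) and height (world z) of roll1_c between 0.032 and 0.044 m and angle between each of roll1_c, roll2_c, roll3_c, roll4_c's own z axis and vertical below 0.12 rad and (horizontal distance between roll2_c and spindle1 below 0.008 m or horizontal distance between roll2_c and spindle2 below 0.008 m or horizontal distance between roll2_c and spindle3 below 0.008 m or horizontal distance between roll2_c and spindle4 below 0.008 m) and height (world z) of roll2_c between 0.032 and 0.044 m and (horizontal distance between roll3_c and spindle1 below 0.008 m or horizontal distance between roll3_c and spindle2 below 0.008 m or horizontal distance between roll3_c and spindle3 below 0.008 m or horizontal distance between roll3_c and spindle4 below 0.008 m) and height (world z) of roll3_c between 0.032 and 0.044 m and (horizontal distance between roll4_c and spindle1 below 0.008 m or horizontal distance between roll4_c and spindle2 below 0.008 m or horizontal distance between roll4_c and spindle3 below 0.008 m or horizontal distance between roll4_c and spindle4 below 0.008 m) and height (world z) of roll4_c between 0.032 and 0.044 m), for 0.2 s.
2. the top is fully down on the stand's four pins (horizontal distance between top_c and stand_c below 0.005 m and height (world z) of top_c between 0.068 and 0.0755 m and angle between top_c's own z axis and vertical below 0.04 rad), for 0.2 s.
At the end, for the whole second after the job is handed in: Every core lies in the tray; every roll stands upright on the stand's base around a spindle (bore axis within 8 mm of the spindle's); the top lies flat on the four shoulders (level within 2 degrees, within 3.5 mm of its full depth, centred within 5 mm) (all of step 1 and all of step 2); the robot touches nothing.
It fails at once if the painted top is tipped by more than 15 degrees (angle between top_c's own z axis and vertical above 0.26 rad).
It fails at once if a bystander is shifted by more than 5 cm (distance of any of glass, glue, paint, pot, palette, brush, mosaicjar from where it was at the start of the episode above 0.05 m).
Of roll1, roll2, roll3, roll4 only 3 to 4 are there at a start; the rules pass over those that are not, and their reading is None.
Of core1, core2, core3 only 2 to 3 are there at a start; the rules pass over those that are not, and their reading is None.
At some moment in a run one of roll1, roll2, roll3, roll4 may be knocked a few centimetres aside while the robot is not near it.
It also fails if it takes over 210 s, if anything falls off the work surface, if the arm or the gripper's body presses on something with over 40 N, if the wrist force passes 120 N, or if a joint passes its speed limit or range.

ROBOT

A 7-joint arm with a two-finger parallel gripper is mounted at the origin on the work surface. World frame = base frame: x ahead of the robot, y to its left, z up, the work surface at z = 0. Lengths are in m, angles in rad, forces in N, time in s.
With the tool pointing down it reaches from about 0.4 to 0.9 m from the base axis. Payload 5.5 kg.
Tool frame: the origin (TCP) lies midway between the tips of the shut fingers; the grasp point (between the pads) lies 19 mm behind it (manip.grip_depth is the distance from the TCP to the grasp point, in m); z points along the fingers, y is the line along which they close (so a half turn about z gives the same grasp; the last joint's range is limited). The gripper opens to 92 mm and grips with 3 to 60 N. Pads are 19 mm wide; open, the fingers measure 130 mm over their backs; the gripper's body (75 mm by 190 mm) begins 47 mm behind the grasp point.
Start: joints at [1.603, 0.501, -0.427, 1.55, 0.221, 1.138, -0.21], TCP at [0.149, -0.633, 0.198] pointing down, gripper open.
Joint ranges: [-2.88, 2.88], [-0.31, 2.03], [-1.54, 1.56], [0.2, 2.42], [-1.41, 4.55], [0.19, 2.02], [-2.57, 2.57]. Speed limits (rad/s): [2.57, 2.57, 3.14, 3.14, 3.14, 3.14, 3.14].

INTERFACE

Orientations are given as a unit quaternion [x, y, z, w].
In Python, from bench import manip, effector, viewer gives the robot as it stands. Calls block until the motion is done:
- manip.move_pose(position, orientation): joint-space move of the TCP to a pose.
- manip.servo_line(position, ori=None, vel=0.15): straight line of the TCP; ori=None keeps the orientation; vel is the mean speed in m/s.
- manip.movej(angles): joint-space move.
- effector.open_jaws() and effector.close(f_grip=None): open the fingers fully, or close them until they stop; f_grip is the grip in N (None keeps the last).
- manip.sleep(seconds).
- manip.solve_ik(position, orientation): joint angles nearest the present ones, or None.
- viewer.get_image(name): name is "scene" or "top" or "wrist"; returns the picture (384x512x3 uint8, red, green, blue); there is no depth.
- viewer.get_calibration(name): a dict with "vfov" (degrees; the focal length in pixels is half the picture's height over the tangent of half this angle, whatever the lens; pixels are square), "cx", "cy" (the principal point, pixels), "dist_coeffs" ([k1, k2, p1, p2, k3] as OpenCV has them; the pictures are not rectified), "eye" and "attitude" of the camera in the world. Camera axes: x right, y down, z forward; pixel columns grow to the right and rows downward; lengths in m; the calibration is good to about 2 mm. A picture is of the moment at which its call begins: read the wrist's pose just before it. get_calibration takes no time and is no camera call; for the wrist camera it gives the pose at the moment of the call.
A pose or a line that the arm cannot do raises manip.PlanningError and nothing moves.
- manip.hand_in(): hands the job in; it is judged then, once.
Readings, each from a call of its own:
- manip.current_clock(): time.
- manip.current_q(): joint angles.
- manip.current_joint_velocities(): joint speeds.
- manip.current_tau(): joint torques, N m.
- manip.current_tool_pos(): TCP position.
- manip.current_tcp_rot(): TCP orientation.
- manip.current_force(): force on the tool from outside, world axes, zero at the start.
- manip.current_wrist_torque(): the same for the moment, N m.
- manip.current_finger_gap(): finger opening in m.
- manip.current_gripper_force(): force on a finger pad.
Only numpy, scipy, OpenCV 4.12 (cv2) and the standard library are available. Lean on these libraries where they do the work, as an engineer would, in place of code of your own. Each camera call takes 0.05 s, during which the arm holds its last target. There are 200 camera calls.

## Working session

There is one attempt and no reset: what is moved stays moved. The work goes in short steps, each a Python script; the robot and the scene stay as the last script left them, time stands still between calls to the robot, and variables do not carry over. Pictures are saved under pics/ and viewed, at most 14 in all, crops included, and the job is handed in when it is done.

```bash
ls; mkdir -p pics; python3 - <<'E'
from bench import manip, effector, viewer
import cv2
for n in ["scene","top"]:
    c=viewer.get_calibration(n); print(n,c)
    cv2.imwrite(f"pics/{n}0.png",cv2.cvtColor(viewer.get_image(n),cv2.COLOR_RGB2BGR))
print(viewer.get_calibration("wrist"),manip.current_tcp_rot(),manip.current_clock(),manip.grip_depth)
E
```

```text
pics
scene {'vfov': 47.07647795426883, 'cx': 255.20282561011703, 'cy': 197.8502870036442, 'dist_coeffs': array([0.03553075, 0.        , 0.        , 0.        , 0.        ]), 'eye': array([1.13088562, 0.37553093, 0.95461156]), 'attitude': array([ 0.45426345,  0.82454185, -0.29504294, -0.1634782 ])}
top {'vfov': 51.69842943633637, 'cx': 259.7722418276447, 'cy': 190.46373162343525, 'dist_coeffs': array([-0.10509024,  0.        ,  0.        ,  0.        ,  0.        ]), 'eye': array([0.27121427, 0.00220984, 1.17784091]), 'attitude': array([-0.64987727,  0.75287612, -0.07763545,  0.06935282])}
{'vfov': 68.86420317314062, 'cx': 253.87829348810803, 'cy': 195.19941360765165, 'dist_coeffs': array([-0.04433004,  0.        ,  0.        ,  0.        ,  0.        ]), 'eye': array([ 0.21319984, -0.61787045,  0.3838677 ]), 'attitude': array([ 0.77802607, -0.61604974, -0.07683058,  0.09620399])} [ 9.93343504e-01  1.15186274e-01 -6.34062424e-05 -8.95649251e-04] 0.1 0.0188
```

View pics/top0.png

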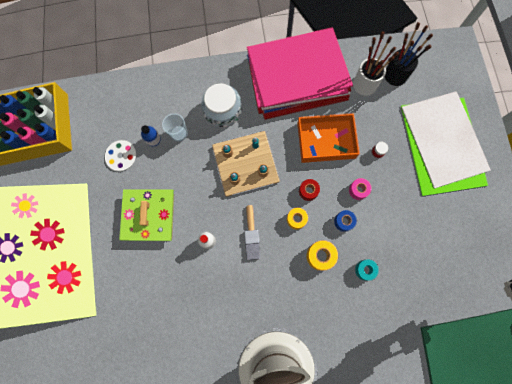

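View pics/scene0.png

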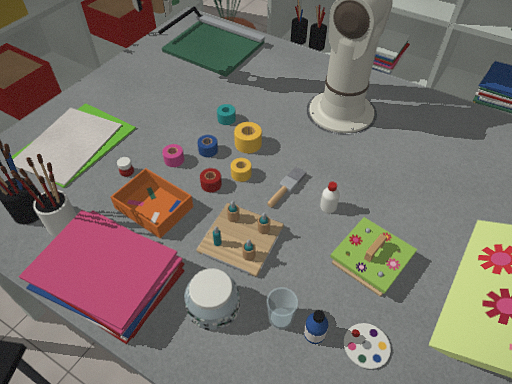

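Both views agree on the layout. Top view pixels:
- **Stand:** about (246,163).
- **Top:** on its board, about (147,215).
- **Tray:** about (328,137).
- **Rolls:** red (309,189), blue (346,220), pink (360,188).
- **Yellow candidates:** small (298,218) and large (323,255). By the description I choose the small one. The teal roll at (368,270) is a lookalike.
- **Cores:** on three spindles, it seems; the one at (255,143) looks bare.

Next is a close crop to check.

```bash
cat > h.py <<'E'
from bench import manip, effector, viewer
import cv2, numpy as np
from scipy.spatial.transform import Rotation as R
def cam(n,c=None):
    c=c or viewer.get_calibration(n); f=192/np.tan(np.radians(c['vfov'])/2)
    return np.array([[f,0,c['cx']],[0,f,c['cy']],[0,0,1]]),np.array(c['dist_coeffs']),np.array(c['eye']),R.from_quat(c['attitude'])
def ray(C,px,z):
    K,d,e,r=C; p=cv2.undistortPoints(np.array(px,float).reshape(-1,1,2),K,d).reshape(-1,2)
    v=r.apply(np.c_[p,np.ones(len(p))]); return (e+v*((z-e[2])/v[:,2])[:,None])
def proj(C,P):
    K,d,e,r=C; ri=r.inv(); return cv2.projectPoints(np.array(P,float).reshape(-1,3),ri.as_rotvec(),-ri.apply(e),K,d)[0].reshape(-1,2)
def shot(n):
    C=cam(n); return C,viewer.get_image(n)
HUE={'red':(0,5),'blue':(105,118),'yellow':(19,28),'pink':(160,173)}
def save(n,im,k=1): cv2.imwrite('pics/'+n,cv2.resize(cv2.cvtColor(im,cv2.COLOR_RGB2BGR),None,fx=k,fy=k,interpolation=cv2.INTER_CUBIC))
def down(yaw): # tool down; y (closing) axis at angle yaw in world
    x=np.array([np.sin(yaw),-np.cos(yaw),0]); y=np.array([np.cos(yaw),np.sin(yaw),0])
    # x cross y = z: want -z
    if np.cross(x,y)[2]>0: x=-x
    return R.from_matrix(np.c_[x,y,[0,0,-1]]).as_quat()
E
python3 - <<'E'
from h import *
C,im=shot('top'); S,si=shot('scene')
a=cv2.resize(im[125:285,190:390],None,fx=4,fy=4)[:, :800]
save('crop1.png',a[:600])
for n,p,z in [('stand',(246,163),.066),('top',(147,215),.044),('tray',(328,137),.004),('red',(309,189),.04),('yel',(298,218),.04),('yelbig',(323,255),.04),('blue',(346,220),.04),('pink',(360,188),.04),('teal',(368,270),.04)]: print(n,ray(C,[p],z).round(3)[0,:2])
hsv=cv2.cvtColor(im,cv2.COLOR_RGB2HSV)
for p in [(301,189),(291,218),(311,255),(338,220),(353,188),(235,189),(255,143),(132,205),(305,150)]: print(p,hsv[p[1],p[0]])
E
```

```text
stand [ 0.591 -0.   ]
top [0.485 0.307]
tray [ 0.656 -0.266]
red [ 0.493 -0.173]
yel [ 0.413 -0.127]
yelbig [ 0.298 -0.18 ]
blue [ 0.387 -0.264]
pink [ 0.474 -0.323]
teal [ 0.236 -0.3  ]
(301, 189) [  0 223 169]
(291, 218) [ 25 230 250]
(311, 255) [ 25 228 246]
(338, 220) [109 202 158]
(353, 188) [163 170 233]
(235, 189) [ 18 107 205]
(255, 143) [ 93 212 113]
(132, 205) [ 40 171 216]
(305, 150) [ 13 238 233]
```

View pics/crop1.png

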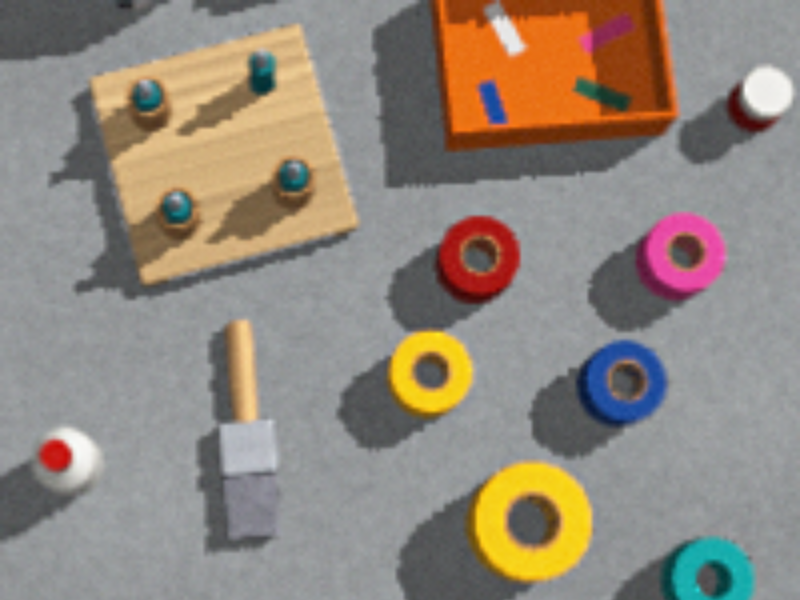

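The close crop shows:
- **Cores:** on three spindles, at crop pixels (150,103), (178,212) and (294,180). The spindle at (262,70) is bare.
- **Rolls:** four, at red (480,257), pink (685,253), blue (625,382) and small yellow (432,372). The big yellow (532,520) and the teal are decoys.

Next I look from the wrist.

```bash
cat >> h.py <<'E'
def hole(C,im,col,z=.04,box=None):
    h=cv2.cvtColor(im,cv2.COLOR_RGB2HSV); lo,hi=HUE[col]
    m=cv2.inRange(h,(lo,120,60),(hi,255,255))
    if col=='red': m|=cv2.inRange(h,(174,120,60),(180,255,255))
    cs,hr=cv2.findContours(m,cv2.RETR_CCOMP,cv2.CHAIN_APPROX_NONE); out=[]
    for i,c in enumerate(cs):
        if hr[0][i][3]>=0 and cv2.contourArea(c)>25:
            w=ray(C,c.reshape(-1,2),z)[:,:2].astype(np.float32)
            (x,y),r=cv2.minEnclosingCircle(w); o=cs[hr[0][i][3]].reshape(-1,2)
            _,ro=cv2.minEnclosingCircle(ray(C,o,z)[:,:2].astype(np.float32))
            M=cv2.moments(w.reshape(-1,1,2)); out.append((M['m10']/M['m00'],M['m01']/M['m00'],r,ro))
    return np.array(out).round(4)
def square(C,im,lo,hi,z,near):
    h=cv2.cvtColor(im,cv2.COLOR_RGB2HSV); m=cv2.inRange(h,lo,hi)
    m=cv2.morphologyEx(m,cv2.MORPH_OPEN,np.ones((3,3),np.uint8))
    cs,_=cv2.findContours(m,cv2.RETR_EXTERNAL,cv2.CHAIN_APPROX_NONE); res=[]
    for c in cs:
        if cv2.contourArea(c)<300: continue
        w=ray(C,c.reshape(-1,2),z)[:,:2].astype(np.float32); (x,y),s,a=cv2.minAreaRect(w)
        if np.hypot(x-near[0],y-near[1])<.08: res.append((x,y,*s,a))
    return np.array(res).round(4)
def goto(p,yaw,line=False,vel=.15):
    "TCP to p with closing axis at yaw (or its half turn, whichever is nearer in joints)"
    q=np.array(manip.current_q()); best=None
    for y in (yaw,yaw+np.pi):
        s=manip.solve_ik(list(p),list(down(y)))
        if s is not None and (best is None or abs(np.array(s)-q).max()<best[0]): best=(abs(np.array(s)-q).max(),y)
    if best is None: raise Exception(f'no ik {p} {yaw}')
    if line: manip.servo_line(list(p),list(down(best[1])),vel)
    else: manip.move_pose(list(p),list(down(best[1])))
    return best[1]
E
python3 - <<'E'
from h import *
C,im=shot('top')
for c in HUE: print(c,hole(C,im,c).tolist())
print('tray',square(C,im,(8,200,80),(16,255,255),.05,(.66,-.26)))
print('plate',square(C,im,(34,120,80),(48,255,255),.044,(.485,.307)))
manip.servo_line([.25,-.55,.33]); goto((.42,-.23,.27),-np.pi/2)
print(manip.current_clock())
C,im=shot('wrist'); save('w_rolls.png',im)
for c in HUE: print(c,hole(C,im,c).tolist())
goto((.55,0,.27),-np.pi/2)
C,im=shot('wrist'); save('w_stand.png',im)
print('base',square(C,im,(12,50,120),(24,170,255),.018,(.59,0)))
print(manip.current_clock(),C[2],C[3].as_matrix()[:,2])
E
```

```text
red [[0.3393, 0.5706, 0.0261, 0.0513], [0.4716, 0.616, 0.0289, 0.0526], [0.4813, 0.2595, 0.0105, 0.0136], [0.4953, -0.175, 0.0177, 0.0331]]
blue [[0.3875, -0.265, 0.0193, 0.0329]]
yellow [[0.2985, -0.1792, 0.0236, 0.0449], [0.4156, -0.1247, 0.017, 0.0323]]
pink [[0.3214, 0.7107, 0.0315, 0.062], [0.4753, -0.3266, 0.0176, 0.0343]]
tray [[ 0.64   -0.2547  0.1723  0.1419 86.0712]]
plate [[ 0.486   0.3095  0.1529  0.1478 81.575 ]]
3.0083
red [[0.4969, -0.1756, 0.0168, 0.0303]]
blue [[0.3894, -0.2653, 0.0178, 0.0316]]
yellow [[0.417, -0.1256, 0.0165, 0.0334]]
pink [[0.4771, -0.3272, 0.0168, 0.0317]]
base [[6.0960e-01 1.0000e-03 1.6810e-01 1.6790e-01 7.0626e+00]]
4.1417 [ 0.61636691 -0.00244693  0.45596023] [-0.24507162 -0.00127913 -0.96950413]
```

View pics/w_stand.png

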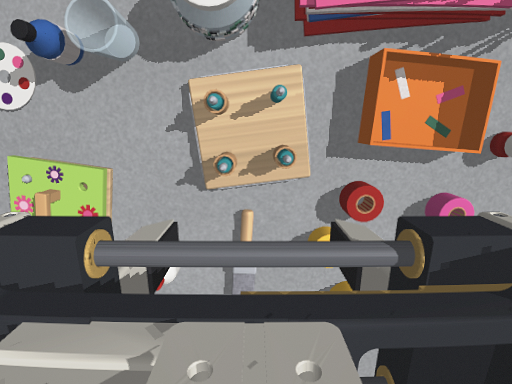

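The wrist view shows the base square, with pins at (216,96), (279,91), (225,163) and (287,155) and cores around all but (279,91). The tray is clear at (430,100). I'll check the spindles against the base fit, then move the cores.

```bash
cat >> h.py <<'E'
SC=np.array([.6096,.001]); SY=np.radians(7.06)
def rot(a): return np.array([[np.cos(a),-np.sin(a)],[np.sin(a),np.cos(a)]])
SP=[SC+rot(SY)@np.array([a*.044,b*.044]) for a,b in ((1,1),(1,-1),(-1,1),(-1,-1))]
E
python3 - <<'E'
from h import *
C=cam('wrist'); im=cv2.cvtColor(cv2.imread('pics/w_stand.png'),cv2.COLOR_BGR2RGB)
h=cv2.cvtColor(im,cv2.COLOR_RGB2HSV); m=cv2.inRange(h,(85,100,40),(100,255,255))
n,l,s,c=cv2.connectedComponentsWithStats(m)
for i in range(1,n):
    if s[i,4]>40: print(c[i].round(1),s[i],ray(C,[c[i]],.062).round(4)[0,:2])
print(np.round(SP,4)); print(proj(C,[[*p,.062] for p in SP]).round(1))
print('tray',square(C,im,(6,170,60),(18,255,255),.05,(.66,-.26)))
print(proj(C,[[*(np.array([.646,-.255])+rot(np.radians(-3.93))@np.array([a*.065,b*.085])),.05] for a,b in ((1,1),(1,-1),(-1,-1),(-1,1))]).round())
E
```

```text
[277.7  94.4] [271  85  16  18 134] [ 0.6557 -0.0358]
[216.2 101.9] [207  94  17  16 130] [0.6464 0.0469]
[284.4 156. ] [278 149  15  16 115] [ 0.5733 -0.0465]
[225.5 162.7] [218 157  15  15 103] [0.5642 0.0365]
[[ 0.6479  0.0501]
 [ 0.6587 -0.0373]
 [ 0.5605  0.0393]
 [ 0.5713 -0.0481]]
[[213.8 100.8]
 [278.9  92.1]
 [223.6 165.3]
 [285.5 157.4]]
tray [[ 0.6485 -0.2509  0.1876  0.1294 86.0069]]
[[380.  49.]
 [497.  62.]
 [477. 154.]
 [366. 146.]]
```

The mean of the four spindles is (.610, .000), which matches the base fit. Moving the cores now.

```bash
cat >> h.py <<'E'
TC=np.array([.648,-.259]); TY=np.radians(-3.93); G=.0188
DIAG=SY+np.pi/4
def state(t): print(t,'t=%.1f gap=%.4f f=%.1f F='%(manip.current_clock(),manip.current_finger_gap(),manip.current_gripper_force()),np.round(manip.current_force(),1),flush=True)
def core(i,off):
    p=SP[i]; goto((*p,.14),DIAG); effector.open_jaws() if manip.current_finger_gap()<.085 else None
    goto((*p,.05-G),DIAG,True); effector.close(8); state('grip')
    goto((*p,.145),DIAG,True,.25)
    t=TC+rot(TY)@np.array(off); y=TY+np.pi/2
    goto((*t,.13),y); state('held'); goto((*t,.042-G),y,True); effector.open_jaws(); goto((*t,.13),y,True,.3)
E
python3 - <<'E'
from h import *
for i,o in ((2,-.038),(3,0),(0,.038)): core(i,(o,0))
goto((.55,-.1,.27),-np.pi/2); C,im=shot('wrist'); save('w_core.png',im); state('end')
E
```

```text
grip t=6.8 gap=0.0189 f=8.0 F= [ 1.2  0.8 -1.2]
held t=8.6 gap=0.0006 f=0.0 F= [0.3 0.2 0.1]
grip t=14.2 gap=0.0192 f=8.0 F= [ 0.9  0.3 -1.5]
held t=15.8 gap=0.0004 f=0.0 F= [-0.5  1.5  0.3]
grip t=21.8 gap=0.0191 f=8.0 F= [ 1.   1.1 -0.9]
held t=23.6 gap=0.0006 f=0.0 F= [ 0.7  0.7 -0. ]
end t=27.4 gap=0.0917 f=0.0 F= [-0.1  0.7 -0.2]
```

View pics/w_core.png

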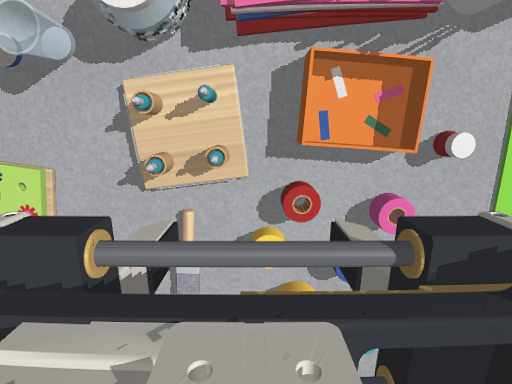

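The gap of 19 mm means the fingers closed on the bare spindle above the cores, and all three cores are still in place at (143,103), (155,165) and (216,158). I'll check the heights before trying again.

```bash
python3 - <<'E'
from h import *
p=SP[2]; goto((*p,.14),DIAG); goto((*p,.05-G),DIAG,True)
print(manip.current_tool_pos(),p,manip.current_force())
C,im=shot('scene'); e=proj(C,[[*p,.05]])[0].astype(int); print(e)
a=im[e[1]-60:e[1]+60,e[0]-80:e[0]+80]; save('lowz.png',a,5)
E
```

```text
[0.56150239 0.03914646 0.03210736] [0.56052563 0.03925841] [ 0.71347658 -0.10148865  0.37241002]
[262 222]
```

View pics/lowz.png

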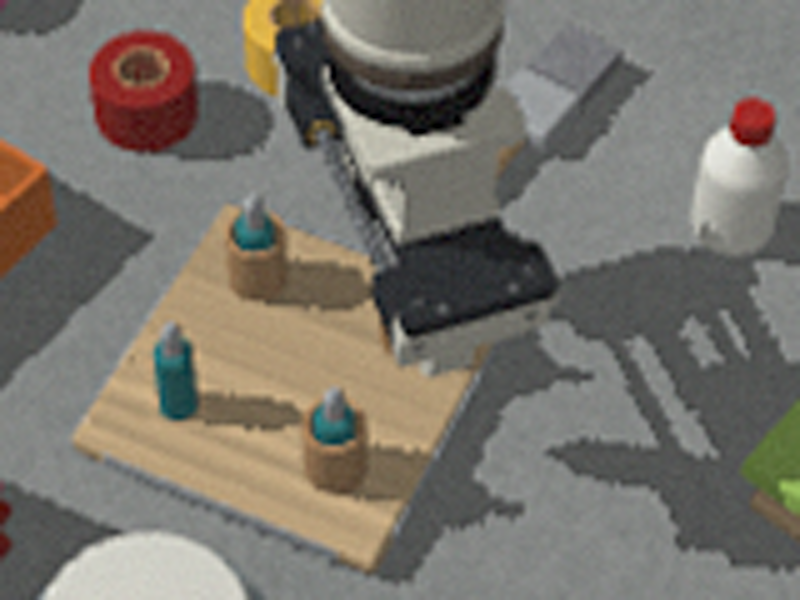

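The fingers straddle the core at the right height, so the 19 mm gap is odd. I'll close gently and lift while watching.

```bash
python3 - <<'E'
from h import *
p=SP[2]; effector.close(3); state('3N'); 
goto((*p,.06),DIAG,True,.1); state('up30'); 
C,im=shot('scene'); e=proj(C,[[*p,.05]])[0].astype(int); a=im[e[1]-60:e[1]+60,e[0]-80:e[0]+80]; save('lowz2.png',a,5)
E
```

```text
3N t=30.4 gap=0.0196 f=3.0 F= [ 0.7  0.5 -1. ]
up30 t=30.8 gap=0.0005 f=0.0 F= [-0.1 -0.5 -0.4]
```

View pics/lowz2.png

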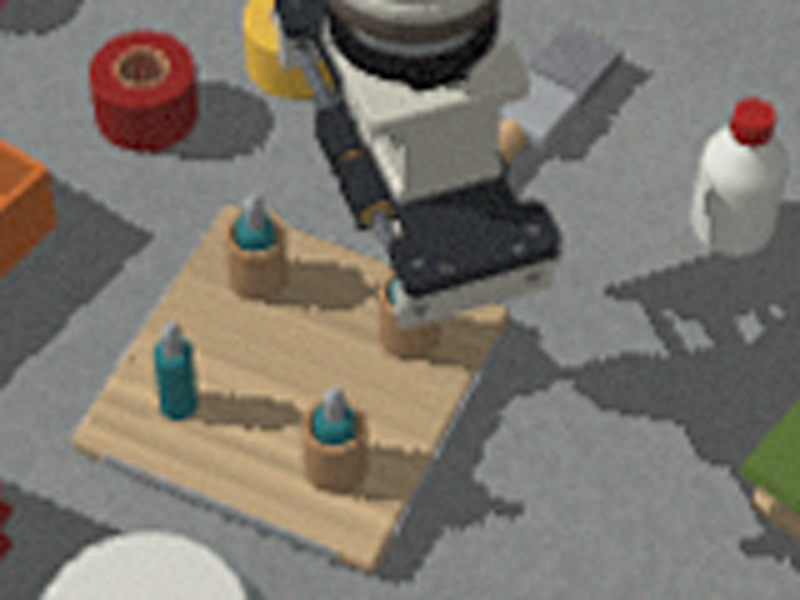

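The gripper ended fully shut on lifting, not even around the pin, so it is off to one side of the spindle. I'll cross-check the stand in all cameras.

```bash
python3 - <<'E'
from h import *
L=lambda f:cv2.cvtColor(cv2.imread('pics/'+f),cv2.COLOR_BGR2RGB)
for n in('top','scene'):
    C=cam(n); im=L(n+'0.png'); print(n,square(C,im,(12,50,120),(24,170,255),.018,(.6,0)).tolist())
    h=cv2.cvtColor(im,cv2.COLOR_RGB2HSV); m=cv2.inRange(h,(85,100,40),(100,255,255))
    k,l,s,c=cv2.connectedComponentsWithStats(m)
    for i in range(1,k):
        if s[i,4]>15 : print(c[i].round(1),s[i,4],ray(C,[c[i]],.062).round(4)[0,:2])
print(np.round(manip.current_tool_pos(),4),R.from_quat(manip.current_tcp_rot()).as_matrix().round(3))
goto((*SP[2],.14),DIAG); effector.open_jaws()
C,im=shot('wrist'); pr=proj(C,[[*p,.087] for p in SP]+[manip.current_tool_pos()]); print(pr.round())
for q in pr: cv2.circle(im,tuple(int(v) for v in q.round()),3,(255,0,255),1)
save('w_chk.png',im,1.5)
E
```

```text
top [[0.6075, 0.002, 0.1692, 0.1697, 6.9125]]
[255.  143.5] 35 [ 0.6479 -0.0351]
[226.7 149.3] 23 [0.6425 0.0502]
[262.9 168.9] 26 [ 0.5675 -0.0467]
[234.2 177.3] 24 [0.5549 0.0395]
[366.6 269.7] 367 [ 0.2383 -0.2902]
scene [[0.6108, 0.0019, 0.1681, 0.1674, 6.9729]]
[225.7 114.1] 327 [ 0.2741 -0.2719]
[231.9 208.8] 32 [ 0.5726 -0.0462]
[262.9 220.5] 34 [0.5616 0.0407]
[216.5 238.5] 83 [ 0.6683 -0.0262]
[248.1 247.4] 36 [0.6488 0.0526]
[0.5603 0.0388 0.06  ] [[ 0.788 -0.615 -0.   ]
 [-0.615 -0.788 -0.   ]
 [ 0.     0.001 -1.   ]]
[[180. 130.]
 [254.  50.]
 [254. 202.]
 [328. 130.]
 [254. 222.]]
```

View pics/w_chk.png

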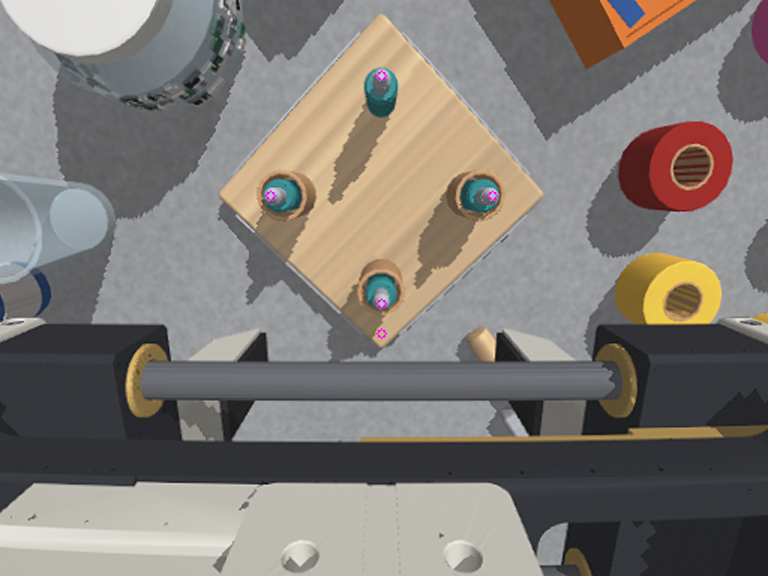

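The pin predictions land on the pins, so the horizontal positions are right. The open tips are 155 px apart, which puts them at a depth of about .166 m instead of .196 m. With the 19 mm spindle grip and the empty lift, this suggests the fingertips sit about 28 mm above the reported TCP. I'll test that by stepping down with a force check.

```bash
python3 - <<'E'
from h import *
p=SP[2]; goto((*p,.035),DIAG,True)
for z in np.arange(.031,.001,-.004):
    goto((*p,z),DIAG,True,.05); F=manip.current_force(); print(round(z,3),manip.current_tool_pos()[2].round(4),F.round(1))
    if abs(F[2])>4: break
effector.close(8); state('grip')
E
```

```text
0.031 0.0315 [ 0.1  0.  -0.7]
0.027 0.0268 [0.4 0.2 0.5]
0.023 0.0226 [-0.5  0.   0.2]
0.019 0.0186 [0.8 0.5 0.3]
0.015 0.0147 [ 0.8 -0.5  0.4]
0.011 0.0107 [0.5 0.2 0.4]
0.007 0.0067 [ 0.8 -0.   0.4]
0.003 0.0027 [-0.5  0.6 -0.1]
grip t=36.6 gap=0.0327 f=8.0 F= [-0.1  0.4  0.6]
```

That confirms it: the core is gripped (gap .0327), and the real tips are about 28 mm above the reported TCP. I'll correct for this and carry on.

```bash
sed -i 's/G=.0188/G=.0188+.028/' h.py; cat >> h.py <<'E'
def totray(p,off):
    goto((*p,.12),DIAG,True,.25); state('held')
    t=TC+rot(TY)@np.array(off); y=TY+np.pi/2
    goto((*t,.11),y); goto((*t,.042-G),y,True); effector.open_jaws(); goto((*t,.11),y,True,.3)
def core(i,off):
    p=SP[i]; goto((*p,.10),DIAG); goto((*p,.05-G),DIAG,True); effector.close(8); state('grip'); totray(p,off)
E
python3 - <<'E'
from h import *
totray(SP[2],(-.038,0)); core(3,(0,0)); core(0,(.038,0))
goto((.55,-.1,.25),-np.pi/2); C,im=shot('wrist'); save('w_core2.png',im); state('end')
for c in HUE: print(c,hole(C,im,c).tolist())
E
```

```text
held t=37.2 gap=0.0327 f=8.0 F= [-0.4  0.1 -0.3]
grip t=43.5 gap=0.0313 f=8.0 F= [ 0.3  0.2 -0.2]
held t=44.1 gap=0.0314 f=8.0 F= [-0.5  0.8 -0.5]
grip t=50.5 gap=0.0309 f=8.0 F= [ 0.4 -0.6  0. ]
held t=51.1 gap=0.0307 f=8.0 F= [-0.2  0.6 -0.3]
end t=55.9 gap=0.0916 f=0.0 F= [ 0.1 -0.7  0.2]
red [[0.4972, -0.1758, 0.0172, 0.0337]]
blue []
yellow []
pink [[0.5241, -0.3107, 0.0168, 0.0376]]
```

View pics/w_core2.png

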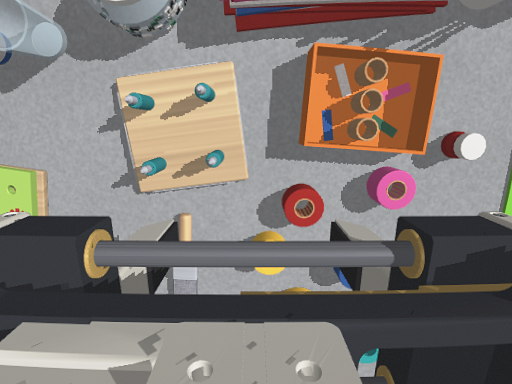

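The three cores stand in the tray at (376,70), (371,100) and (367,129). The pink roll has been knocked to (391,188), which is about (.524,-.311); the others haven't moved. Pink goes first.

```bash
cat >> h.py <<'E'
def pick(xy,yaw):
    goto((*xy,.09),yaw); y=goto((*xy,.033-G),yaw,True); effector.close(20); state('grip')
    goto((*xy,.15-G),yaw,True,.3)
def place(i):
    p=SP[i]; goto((*p,.15-G),DIAG); state('over')
    goto((*p,.100-G),DIAG,True,.15)
    for z in np.arange(.096,.050,-.005):
        goto((*p,z-G),DIAG,True,.08); F=manip.current_force()
        if abs(F[2])>6: state('contact z=%.3f'%z); return False
    goto((*p,.0515-G),DIAG,True,.05); state('down'); effector.open_jaws(); goto((*p,.15-G),DIAG,True,.3); return True
E
python3 - <<'E'
from h import *
pick((.524,-.3107),np.radians(60)); print(place(1))
E
```

```text
grip t=58.4 gap=0.0597 f=20.0 F= [-1.3  0.8  2.4]
over t=60.1 gap=0.0599 f=20.0 F= [-0.6 -0.8 -1. ]
down t=63.3 gap=0.0604 f=20.0 F= [-0.8  0.1  0.3]
True
```

```bash
python3 - <<'E'
from h import *
for xy,a,i in (((.4972,-.1758),20,0),((.3894,-.2653),90,3),((.417,-.1256),10,2)):
    pick(xy,np.radians(a)); ok=place(i); print(ok)
    if not ok: break
else:
    goto((.50,0.02,.25),-np.pi/2); C,im=shot('wrist'); save('w_rolls2.png',im); state('end'); print(np.round(SP,4))
    for c in HUE: print(c,hole(C,im,c,.058).tolist())
    goto((.40,.3,.2),-np.pi/2); C,im=shot('wrist'); save('w_top.png',im)
    print('plate',square(C,im,(34,120,80),(48,255,255),.044,(.485,.307)))
    a=cv2.hconcat([cv2.cvtColor(cv2.imread('pics/w_rolls2.png'),cv2.COLOR_BGR2RGB),im]); save('both.png',a,.78)
E
```

```text
grip t=66.8 gap=0.0599 f=20.0 F= [-1.2  0.1  5.5]
over t=68.4 gap=0.0596 f=20.0 F= [ 0.5 -0.7 -0.9]
down t=71.7 gap=0.0599 f=20.0 F= [-0.6  0.2 -1. ]
True
grip t=75.8 gap=0.0597 f=20.0 F= [-0.7  1.2  4.9]
over t=77.5 gap=0.0597 f=20.0 F= [ 0.1 -0.5 -0.9]
down t=80.7 gap=0.0592 f=20.0 F= [ 0.1  0.4 -0.6]
True
grip t=84.1 gap=0.0603 f=20.0 F= [-0.9 -0.3  6.5]
over t=85.5 gap=0.0602 f=20.0 F= [-0.5 -0.4 -1.4]
down t=88.7 gap=0.0606 f=20.0 F= [ 0.9  0.9 -1. ]
True
end t=90.6 gap=0.0916 f=0.0 F= [-1.   0.4 -0.1]
[[ 0.6479  0.0501]
 [ 0.6587 -0.0373]
 [ 0.5605  0.0393]
 [ 0.5713 -0.0481]]
red [[0.4848, 0.2496, 0.0085, 0.0152], [0.6472, 0.0501, 0.0168, 0.0316]]
blue [[0.5707, -0.048, 0.017, 0.0304]]
yellow [[0.5602, 0.0392, 0.0162, 0.0303]]
pink [[0.6581, -0.0373, 0.017, 0.0325]]
plate [[ 0.49    0.3094  0.1492  0.1493 81.6146]]
```

View pics/both.png

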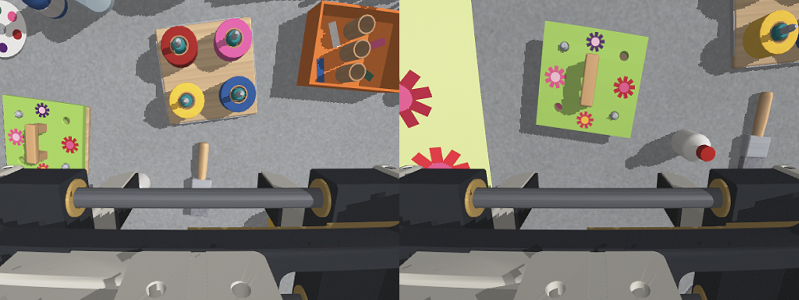

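All four rolls sit on their spindles, with bores within 1 mm. The plate centre is at (.490,.3094), with the bar along -8.4° at (590,80). No other piece has moved. Now the top.

```bash
python3 - <<'E'
from h import *
P=(.490,.3094); a=np.radians(81.6); Q=SC-[.0006,0]; b=SY+np.pi/2
goto((*P,.10),a); goto((*P,.072-G),a,True); effector.close(35); state('grip')
for z in (.077,.082,.087,.092,.097,.11,.17):
    goto((*P,z-G),a,True,.06 if z<.15 else .15); state('up%.3f'%z)
goto((*Q,.17-G),b,True,.15); state('over')
goto((*Q,.13-G),b,True,.1); state('hover')
for z in np.arange(.127,.1059,-.003):
    goto((*Q,z-G),b,True,.04); state('z%.3f'%z)
    if abs(manip.current_force()[2])>12: break
E
```

```text
grip t=94.2 gap=0.0174 f=35.0 F= [-0.3  1.3 -1.1]
up0.077 t=94.5 gap=0.0177 f=35.0 F= [ 0.3  1.2 -3.4]
up0.082 t=94.7 gap=0.0176 f=35.0 F= [-0.3  0.8 -4.1]
up0.087 t=95.0 gap=0.0181 f=35.0 F= [ 0.6  0.6 -3.7]
up0.092 t=95.2 gap=0.0177 f=35.0 F= [ 0.1  0.6 -4.4]
up0.097 t=95.5 gap=0.0176 f=35.0 F= [ 0.8  0.3 -4. ]
up0.110 t=95.8 gap=0.0177 f=35.0 F= [ 0.1  0.4 -3.9]
up0.170 t=96.4 gap=0.0177 f=35.0 F= [-0.5  0.6 -4.6]
over t=98.7 gap=0.0176 f=35.0 F= [-0.5  1.  -3.9]
hover t=99.3 gap=0.0177 f=35.0 F= [-0.8 -0.3 -3.6]
z0.127 t=99.5 gap=0.0176 f=35.0 F= [-0.3  0.1 -4.1]
z0.124 t=99.8 gap=0.0179 f=35.0 F= [-1.5  0.3 -4. ]
z0.121 t=100.0 gap=0.0174 f=35.0 F= [-0.8 -1.  -3.3]
z0.118 t=100.3 gap=0.0175 f=35.0 F= [-0.3  0.3 -3.2]
z0.115 t=100.5 gap=0.0176 f=35.0 F= [ 0.7 -0.  -4.2]
z0.112 t=100.8 gap=0.0176 f=35.0 F= [-0.1  0.  -3.6]
z0.109 t=101.0 gap=0.0176 f=35.0 F= [ 0.2  0.2 -4.5]
z0.106 t=101.3 gap=0.0172 f=35.0 F= [ 0.   0.2 -2.8]
```

```bash
python3 - <<'E'
from h import *
Q=SC-[.0006,0]; b=SY+np.pi/2
for z in (.105,.104,.103):
    if manip.current_force()[2]>0: break
    goto((*Q,z-G),b,True,.03); state('z%.3f'%z)
effector.open_jaws(); goto((*Q,.2-G),b,True,.2)
goto((.50,0.0,.25),-np.pi/2); C,im=shot('wrist'); save('w_end.png',im)
print(square(C,im,(34,120,80),(48,255,255),.078,SC)); S,si=shot('scene')
print(square(S,si,(34,120,80),(48,255,255),.078,SC))
save('end.png',cv2.hconcat([im,si]),.78); state('end')
E
```

```text
z0.105 t=101.5 gap=0.0177 f=35.0 F= [-3.1  0.2  5.6]
[[6.0890e-01 3.0000e-04 1.4920e-01 1.4910e-01 7.1704e+00]]
[[6.0800e-01 2.1000e-03 1.5430e-01 1.5090e-01 7.2307e+00]]
end t=104.2 gap=0.0921 f=0.0 F= [0.4 1.3 0.9]
```

View pics/end.png

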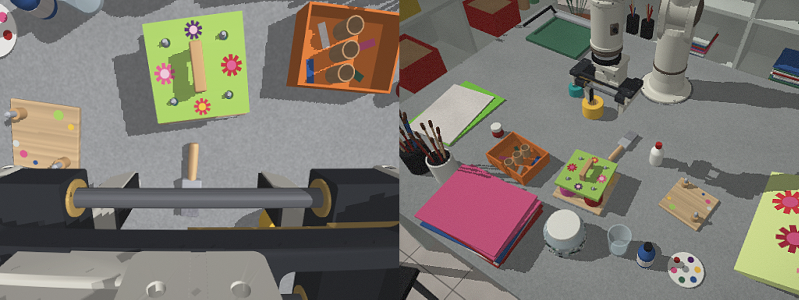

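The top is seated level at (.609,.000) and 7.2°, with four pins through it at (165,42), (222,37), (173,101) and (230,94). At z=.078 its size comes out as 149 mm, which fits full depth. The cores are in the tray and the gripper is clear, so I'm handing in.

```bash
python3 -c "
from h import *
print(manip.hand_in())"
```

```text
the job is handed in; nothing more can be done
None
```

I handed the job in at about 104 s of robot time: the last pictures show the three cores in the tray and the painted top level on the four pins over the four rolls, with the bystanders where they were, but the hand-in call gave no verdict.

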